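Unlock and remove the centrifuge's rotor cover, then latch the lid

TASK

The round rotor cover inside the open bench centrifuge is held down by a bayonet: turn it anticlockwise (seen from above) by its bar handle, past the click and on until it comes up against its stop, lift it out and set it down gently, without dropping it, flat and handle up in the shallow steel tray. Then swing the centrifuge's lid over and press its free edge down until it snaps fully shut. Leave the other things on the bench standing where they are.

Things in the scene. Friction and masses are not known exactly. Their poses are not given: they have to be found in the camera images.
- cover: aluminium disc, 110 mm across, 8 mm thick, with two round ears (20 mm wide, 6 mm thick) at its two ends, 132 mm over the ears, and a bar handle on top; 0.25 kg. Origin: centre of the underside; x runs along the bar and through both ears, z up. At first its underside is 83 mm above the table, in the rotor in the centrifuge's chamber.
- cover_bar (a point): centre of the cover's black bar handle, 27 mm above the cover's underside. The bar is 72 mm long (along the cover's x), 16 mm wide (y) and rises from 8 to 46 mm above the underside.
- bayonet (a point): centre of the fixed rotor, at the cover's underside. A ring round the cover (outer radius 77 mm, top 13.5 mm above this point) has two lips (inner radius 58 mm) over the ears, with up to 3 mm play, and between them two gaps facing each other through which the ears come out upwards. Which way the gaps lie differs each time and is not reported (this point's axes are the housing's).
- bayonet_stop (a point): same point as bayonet: how it unlocks. It takes 105 to 145 degrees anticlockwise, usually more than one grasp. About 50 degrees before the end a spring click must be overcome (about 0.3 N m); at the end the ears meet a hard stop, and there, or up to 30 degrees before it, the cover lifts straight out. Clockwise it soon meets the other stop.
- centrifuge: white housing, 260 (x) by 250 (y) by 130 mm high, fixed; origin: centre of its underside, z up. A round chamber 170 mm wide, centred on the origin's vertical axis and open at the top, holds the rotor. A spring latch block stands on its -y edge, up to 150 mm high.
- lid (a joint): hinge of the centrifuge's lid, rad: 0 = shut and latched, about pi/2 = standing upright (as found), at most 1.85. It stays where it is left; below 0.09 the latch resists, with a peak of about 10 N at the free edge, then holds it shut.
- lid_hinge (a point): middle of the lid's hinge line, on the housing's +y edge, 132 mm above the table; z is normal to the lid, outwards, and -y runs along the lid from the hinge to its free edge, 205 mm away. The lid is a white plate 220 mm wide (x), 205 mm long, 18 mm thick; its underside holds the hinge line.
- lid_edge (a point): point on the lid's outer face, 20 mm from the middle of its free edge: the place to press; its axes are those of lid_hinge. With the lid shut it is the top, 150 mm above the table.
- tray: shallow open steel tray, 200 by 200 mm, 25 mm high, walls and floor 4 mm, fixed; origin: centre of its underside.
- sharps_jar: bystander: yellow jar with a white lid, 96 mm wide, 127 mm high; origin: centre of the underside
- tube_rack: bystander: white tube rack with capped tubes, 125 by 70 mm, 83 mm high; origin: centre of the underside
- tip_box: bystander: cardboard box of pipette tips, 120 by 85 mm, 63 mm high; origin: centre of the underside
- freezer_box: bystander: green box with clear lid, 134 by 134 mm, 64 mm high; origin: centre of the underside
- reagent_bottle: bystander: brown glass bottle, 58 mm wide, 120 mm high; origin: centre of the underside

How it is judged (in metres and radians):
On the way, in this order (a step that is already met when the one before it is completed fails the run):
1. the cover is lifted out of the rotor, clear of the lip tops (z of cover in the frame of centrifuge above 0.11 m), for 0.1 s.
2. the cover lies flat, handle up, in the tray (horizontal distance between cover and tray below 0.05 m and z of cover in the frame of tray below 0.012 m and angle between cover's own z axis and vertical below 0.1 rad), for 0.2 s.
3. the lid is snapped shut (value of joint lid below 0.02 rad), for 0.2 s.
At the end, for the whole second after the job is handed in: The cover lies at rest in the tray: its centre within 50 mm of the tray's centre, its underside less than 12 mm above the tray's underside, tilted less than 0.1 rad, handle up; and the lid is latched, its joint below 0.02 rad (all of step 2 and linear speed of cover below 0.02 m/s and value of joint lid below 0.02 rad); the robot touches nothing.
It fails at once if the cover is dropped: it falls faster than 0.7 m/s (from 25 mm or more) out of the fingers (contact force between cover and the fingers below 0.2 N and linear speed of cover above 0.7 m/s).
It fails at once if a bystander (jar, rack, tip box, green box, bottle) is pushed more than 30 mm (distance of any of sharps_jar, tube_rack, tip_box, freezer_box, reagent_bottle from where it was at the start of the episode above 0.03 m).
It fails at once if a bystander is knocked over (angle between any of sharps_jar, tube_rack, tip_box, freezer_box, reagent_bottle's own z axis and vertical above 0.5 rad).
It also fails if it takes over 72 s, if anything falls off the work surface, if the arm or the gripper's body presses on something with over 40 N, if the wrist force passes 120 N, or if a joint passes its speed limit or range.

ROBOT

A 6-joint arm with a two-finger parallel gripper is mounted at the origin on the work surface. World frame = base frame: x ahead of the robot, y to its left, z up, the work surface at z = 0. Lengths are in mm, angles in rad, forces in N, time in s.
With the tool pointing down it reaches from about 350 to 775 mm from the base axis. Payload 7.3 kg.
Tool frame: the origin (TCP) lies on the centre line of the jaws, within the pads' length; the fingertips stand 14 mm ahead of it and the grasp point (between the pads) lies 5 mm behind it; z points along the fingers, y is the line along which they close (so a half turn about z gives the same grasp; the last joint's range is limited). The gripper opens to 92 mm and grips with 3 to 60 N. Pads are 19 mm wide; open, the fingers measure 130 mm over their backs; the gripper's body (75 mm by 190 mm) begins 47 mm behind the grasp point.
Start: joints at [1.064, 0.342, 1.524, -0, 1.275, -0.146], TCP at [185.323, 491.222, 240.741] pointing down, gripper open.
Joint ranges: [-2.53, 2.53], [-0.77, 2.02], [0.04, 2.7], [-1, 4.14], [0.28, 2.66], [-3.11, 3.11]. Speed limits (rad/s): [2.57, 2.57, 3.14, 3.14, 3.14, 3.14].

INTERFACE

Orientations are given as [roll, pitch, yaw] about the fixed x, y, z axes, in that order (R = Rz(yaw) Ry(pitch) Rx(roll)).
In Python, from plant import get_obs, capture, bot, spot_in, trace, pinpoint gives the robot as it stands.
- The arm moves only by the tool play_rows, never from a script. Its argument "rows" is a list of rows, each a list of 2 entries, a list of its own where there are three numbers: the shift along the world's x, y, z in units of 3 cm (1.0 is 3 cm), then the turn, a rotation vector about the world's x, y, z in units of 8 degrees (1.0 is 8 degrees). A call has 1 to 12 rows; each row shifts and turns the commanded pose from where the row before left it; what a row does not reach is not made up. A row lasts 1/8 s, in which the tool goes at most 62.5 mm and 10.7 degrees, less where a joint would pass 70% of its speed; a pose out of reach is approached as far as the arm can. A call with a number of a shift or a turn outside -1 to 1 is refused whole. A call with a gripper value outside its range is refused whole. "hand" is the opening, from -1 (shut) to 1 (fully open), set as the call begins (left out, the last holds). The fingers move at their own pace and stop on an object; the grip force is fixed at half the most. Time passes only in rows, so rows that do not move let the fingers close. It gives the time, the measured TCP pose, the force, the opening and the grip force at its end, in the units of the state.
- get_obs(): the state, without advancing time (a new reading comes with each control period).
- capture(name): name is "scene" or "top"; returns a dict with "frame" (400x640x3 uint8, red, green, blue), "fov_y" (degrees; the focal length in pixels is half the picture's height over the tangent of half this angle, whatever the lens; pixels are square), "cx", "cy" (the principal point, pixels), "rvec" (rotation vector, rad) and "tvec" (3), from world to camera coordinates, as OpenCV has them. Camera axes: x right, y down, z forward; pixel columns grow to the right and rows downward; lengths in mm; the calibration is good to about 2 mm. A picture is of the moment at which its call begins. There is no depth.
- bot.close_job(): hands the job in; it is judged then, once.
Trained networks look in the newest picture that a camera, given by its name, has taken for a name from the list of things; names that differ only in an ending like _2 or _b are one class to them, and where a whole thing is asked for, a point or a joint stands for the part that bears it (a point fixed in the world has none). Each returns a list of dicts, best first, with "p" (0 to 1); they miss things now and then, are a little off and sometimes report something else, mostly with a low value. They report only what shows in the picture. A call takes as long as a camera call.
- spot_in(query, camera): "at" ([row, column] in pixels, amid what is visible of it).
- trace(query, camera): "mask" (400x640 bool, what is visible of it) and "at" ([row, column] in pixels, amid what is visible of it).
- pinpoint(query, camera): "at" ([row, column] in pixels: a listed point, or the origin of a listed thing).
The state is a dict: "time": time; "joint_positions": joint angles; "dq": joint speeds; "tau": joint torques, N m; "tool_pos": TCP position; "tcp_rot": TCP orientation; "contact_force": force on the tool from outside, world axes, zero at the start; "moment": the same for the moment, N m; "grip_width": finger opening in mm; "finger_force": force on a finger pad.
Only numpy, scipy, OpenCV 4.12 (cv2) and the standard library are available. Lean on these libraries where they do the work, as an engineer would, in place of code of your own. Each camera call takes 0.05 s, during which the arm holds its last target. There are 200 camera calls.

## Working session

There is one attempt and no reset: what is moved stays moved. The work goes in short steps, Python scripts to look and compute and a tool call to move; the robot and the scene stay as the last step left them, time stands still between calls to the robot, and variables do not carry over. Pictures are saved under pics/ and viewed, at most 10 in all, crops included, and the job is handed in when it is done.

Besides the shell and the picture viewer there is one more tool, called after "Call:" as a command line: name --argument value ..., lists and objects as JSON in quotes. play_rows: Moves the arm, as the interface text tells. Shifts and turns lie within -1 to 1; 1 stands for 3 cm of shift or 8 degrees of turn. Its arguments: {"type":"object","properties":{"rows":{"type":"array"},"hand":{"type":"number"}},"required":["rows"]}

```bash
mkdir -p pics; ls
cat > h.py <<'E'
import numpy as np, cv2
from plant import get_obs, capture, bot, spot_in, trace, pinpoint
def cam(c):
    R=cv2.Rodrigues(np.array(c["rvec"],float))[0];t=np.array(c["tvec"],float).ravel()
    f=200/np.tan(np.radians(c["fov_y"])/2)
    K=np.array([[f,0,c["cx"]],[0,f,c["cy"]],[0,0,1]]);return K,R,t
def onz(c,rc,z):
    K,R,t=cam(c);d=R.T@np.linalg.inv(K)@np.array([rc[1],rc[0],1.]);o=-R.T@t
    return o+d*(z-o[2])/d[2]
def proj(c,p):
    K,R,t=cam(c);q=K@(R@np.array(p,float)+t);return q[1]/q[2],q[0]/q[2]
def save(c,n):cv2.imwrite("pics/"+n,cv2.cvtColor(c["frame"],cv2.COLOR_RGB2BGR))
E
python3 - <<'E'
from h import *
o=get_obs();print({k:np.round(v,3).tolist() for k,v in o.items()})
Z=dict(cover=83,cover_bar=110,bayonet=83,centrifuge=0,lid_hinge=132,tray=0,sharps_jar=0,tube_rack=0,tip_box=0,freezer_box=0,reagent_bottle=0)
for n in("scene","top"):
    c=capture(n);save(c,n+"0.png");K,R,t=cam(c);print(n,c["fov_y"],np.round(-R.T@t))
    for q,z in Z.items():
        for r in pinpoint(q,n)[:1]:print(q,round(r["p"],2),np.round(r["at"]),np.round(onz(c,r["at"],z),1))
E
```

```text
pics
{'time': 0.0, 'joint_positions': [1.064, 0.343, 1.525, -0.0, 1.275, -0.146], 'dq': [0.0, -0.001, 0.0, 0.0, -0.002, 0.002], 'tau': [-0.0, -43.123, -24.422, 0.072, 0.056, -0.0], 'tool_pos': [185.143, 490.863, 240.054], 'tcp_rot': [-3.14, -0.0, 2.781], 'contact_force': [-0.07, -0.466, 0.099], 'moment': [-0.073, -0.016, 0.006], 'finger_force': 0.0, 'grip_width': 91.842}
scene 47.71611384761434 [1202. -336. 1317.]
cover 0.85 [172. 298.] [464.1 101.3  83. ]
cover_bar 0.9 [165. 301.] [463.7 117.5 110. ]
centrifuge 0.74 [186. 302.] [472.6 112.    0. ]
lid_hinge 0.65 [146. 326.] [461.4 217.5 132. ]
tray 0.81 [240. 208.] [ 472.3 -254.4    0. ]
sharps_jar 0.88 [238. 356.] [740.9 144.3   0. ]
tube_rack 0.68 [274. 312.] [762.6 -43.2   0. ]
tip_box 0.82 [146. 399.] [529.8 499.    0. ]
freezer_box 0.75 [305. 225.] [ 695.9 -312.5    0. ]
reagent_bottle 0.88 [273. 265.] [ 675.  -161.9    0. ]
top 46.767653922923806 [ 515.  111. 1443.]
cover 0.85 [243. 311.] [466.9 110.7  83. ]
cover_bar 0.98 [245. 312.] [463.1 108.1 110. ]
centrifuge 0.59 [150. 360.] [759.1 -38.5   0. ]
tray 0.78 [246. 426.] [ 463.3 -250.5    0. ]
sharps_jar 0.93 [154. 303.] [742.9 140.8   0. ]
tube_rack 0.91 [151. 361.] [755.7 -40.1   0. ]
tip_box 0.92 [218. 187.] [533.  496.8   0. ]
freezer_box 0.65 [169. 447.] [ 705.2 -313.8    0. ]
reagent_bottle 0.9 [178. 398.] [ 675.9 -160.6    0. ]
```

Run:
```python
import cv2
a=cv2.imread("pics/top0.png");cv2.imwrite("pics/top0c.png",cv2.resize(a[170:310,230:410],None,fx=4.2,fy=4.2,interpolation=cv2.INTER_CUBIC))
```

```text
(no output)
```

View pics/top0c.png

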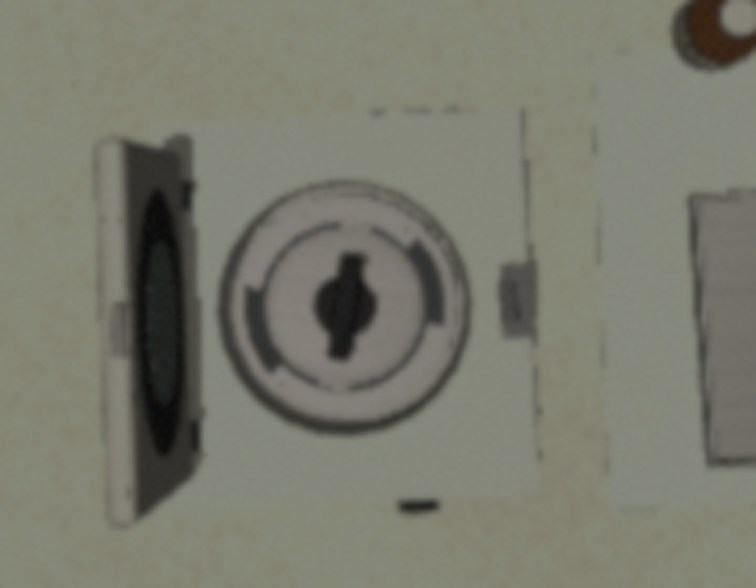

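View pics/scene0.png

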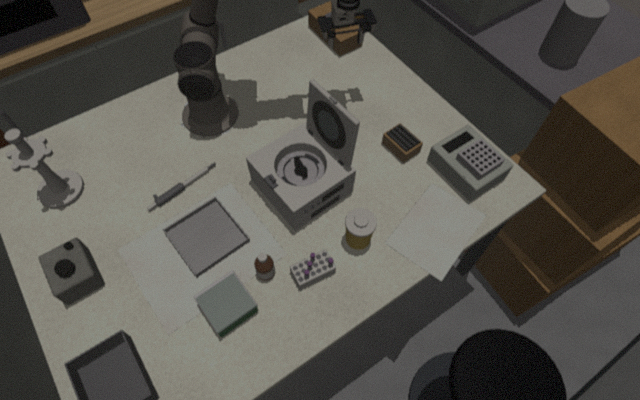

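Run:
```python
from h import *
c=capture("top");g=c["frame"].mean(2)
for n,q in(("top","cover_bar"),("top","lid"),("top","cover"),("top","tray")):
    for r in trace(q,n)[:1]:
        m=r["mask"];ys,xs=np.nonzero(m);print(q,r["p"],m.sum(),ys.min(),ys.max(),xs.min(),xs.max(), cv2.minAreaRect(np.c_[xs,ys].astype(np.float32)))
ys,xs=np.nonzero(g[220:265,290:335]<40);xs=xs+290;ys=ys+220
P=np.array([onz(c,(a,b),129)[:2] for a,b in zip(ys,xs)]);m=P.mean(0);w,v=np.linalg.eigh(np.cov((P-m).T));print(len(P),m,np.degrees(np.arctan2(v[1,1],v[0,1])),2*np.sqrt(3*w))
# ring profile at z 94, radius 62..66: brightness by angle
ctr=np.array([464,109.])
for r in(60,64,68):
    print(r,[int(g[tuple(np.round(proj(c,[ctr[0]+r*np.cos(a),ctr[1]+r*np.sin(a),92])).astype(int))]) for a in np.radians(np.arange(0,360,10))])
for q in("lid_hinge","lid_edge","bayonet"):
  for n in("top","scene"):
    for r in pinpoint(q,n)[:1]:print(q,n,r)
# housing corners for yaw: latch direction
```

```text
cover_bar 0.65 1151 223 263 293 330 ((311.8000183105469, 242.10003662109375), (36.671512603759766, 38.01315689086914), 63.43495178222656)
lid 0.92 1828 203 295 252 276 ((264.06524658203125, 248.78384399414062), (92.10527038574219, 22.076704025268555), 88.36341857910156)
cover 0.7 1142 223 262 293 330 ((311.5, 242.5), (36.76955032348633, 36.769554138183594), 45.0)
tray 0.89 4450 213 282 393 463 ((428.932373046875, 246.8541717529297), (67.76952362060547, 68.07054901123047), 85.68397521972656)
174 [471.39556662 107.36135556] 173.56046033491216 [27.23244093 53.15364046]
60 [115, 87, 92, 85, 94, 84, 82, 98, 53, 51, 51, 48, 48, 73, 125, 127, 127, 127, 126, 127, 127, 126, 127, 124, 122, 112, 99, 55, 51, 55, 69, 71, 89, 94, 87, 116]
64 [122, 88, 96, 106, 122, 114, 125, 125, 51, 53, 73, 80, 64, 86, 118, 127, 126, 127, 124, 127, 126, 125, 127, 126, 125, 127, 124, 53, 51, 51, 56, 58, 99, 97, 89, 119]
68 [125, 125, 125, 125, 126, 127, 127, 126, 82, 78, 104, 111, 112, 116, 122, 117, 123, 116, 120, 121, 124, 124, 125, 125, 125, 125, 125, 79, 53, 50, 52, 52, 112, 123, 119, 125]
lid_hinge top {'at': [242.4, 273.3], 'p': 0.75}
lid_hinge scene {'at': [146.4, 326.1], 'p': 0.65}
lid_edge top {'at': [245.3, 259.3], 'p': 0.55}
lid_edge scene {'at': [106.9, 334.5], 'p': 0.74}
```

Call:
play_rows --rows '[[[0,0,1],[0,0,-1]],[[0,0,1],[0,0,-1]],[[0,0,1],[0,0,-1]],[[0,0,1],[0,0,-1]],[[0,0,1],[0,0,-1]],[[0.4,-0.5,0.6],[0,0,-1]],[[0.6,-0.9,0],[0,0,-1]],[[0.6,-0.9,0],[0,0,-1]],[[0.7,-1,0],[0,0,-1]],[[0.7,-1,0],[0,0,-1]],[[0.7,-1,0],[0,0,-1]],[[0.7,-1,0],[0,0,-1]]]' --hand 0.3

```text
time: 3.25
tool_pos: [317.8, 301.2, 408.8]
tcp_rot: [3.141, -0.0, 1.101]
contact_force: [0.7, 0.2, 0.2]
grip_width: 60.1
finger_force: 0.0
```

Run:
```python
from h import *
c=capture("top");g=cv2.imread("pics/top0.png",0).astype(np.float32)
a=np.radians(np.arange(0,360,3))
def ring(x,y,r,z):
    p=np.array([proj(c,[x+r*np.cos(t),y+r*np.sin(t),z]) for t in a],np.float32)
    return cv2.remap(g,p[:,1].copy(),p[:,0].copy(),cv2.INTER_LINEAR).ravel()
best=[]
for x in np.arange(456,476,1.):
    for y in np.arange(102,118,1.):
        s1=(ring(x,y,74,96.5)-ring(x,y,80,96.5)).mean()
        s2=(ring(x,y,50,91)+ring(x,y,61,94)-2*ring(x,y,56,91)).mean()
        best.append((s1,s2,x,y))
for k in(0,1):print(sorted(best,key=lambda b:-b[k])[:3])
print(sorted(best,key=lambda b:-b[0]-b[1])[:3])
for q in("lid_hinge",):print(onz(c,(242.4,273.3),132),onz(c,(245.3,259.3),317))
```

```text
[(np.float32(31.468603), np.float32(36.961685), np.float64(468.0), np.float64(108.0)), (np.float32(31.44747), np.float32(33.528027), np.float64(468.0), np.float64(107.0)), (np.float32(31.349007), np.float32(25.864552), np.float64(467.0), np.float64(107.0))]
[(np.float32(29.295044), np.float32(41.46363), np.float64(470.0), np.float64(108.0)), (np.float32(30.797403), np.float32(41.02529), np.float64(469.0), np.float64(108.0)), (np.float32(30.046663), np.float32(40.80437), np.float64(469.0), np.float64(109.0))]
[(np.float32(30.797403), np.float32(41.02529), np.float64(469.0), np.float64(108.0)), (np.float32(30.046663), np.float32(40.80437), np.float64(469.0), np.float64(109.0)), (np.float32(29.295044), np.float32(41.46363), np.float64(470.0), np.float64(108.0))]
[468.95384666 215.85353068 132.        ] [467.77340268 234.64292019 317.        ]
```

Call:
play_rows --rows '[[[0.8,-1,0],[0,0,-1]],[[0.8,-1,0],[0,0,-1]],[[0.8,-1,0],[0,0,-1]],[[0.8,-1,0],[0,0,-1]],[[0.8,-1,0],[0,0,-1]],[[0.8,-1,0],[0,0,-1]],[[0.1,-0.4,-1],[0,0,-1]],[[0,0,-1],[0,0,-1]],[[0,0,-1],[0,0,-0.7]],[[0,0,-1],[0,0,0]],[[0,0,-1],[0,0,0]],[[0,0,-1],[0,0,0]]]'

```text
time: 4.8
tool_pos: [464.3, 110.4, 227.9]
tcp_rot: [3.142, -0.0, -0.109]
contact_force: [-0.6, -0.7, -0.0]
grip_width: 59.4
finger_force: 0.0
```

Call:
play_rows --rows '[[[0.14,-0.08,-1],[0,0,0]],[[0,0,-1],[0,0,0]],[[0,0,-0.8],[0,0,0]],[[0,0,-0.5],[0,0,0]],[[0,0,-0.4],[0,0,0]],[[0,0,0],[0,0,0]],[[0,0,0],[0,0,0]]]'

```text
time: 5.68
tool_pos: [468.9, 107.9, 118.3]
tcp_rot: [-3.141, -0.001, -0.109]
contact_force: [-0.3, 0.1, 0.9]
grip_width: 59.5
finger_force: 0.0
```

Run:
```python
from h import *
for n,(a,b,d,e) in(("top",(170,310,230,410)),("scene",(100,220,220,380))):
    c=capture(n);cv2.imwrite(f"pics/g1{n}.png",cv2.resize(c["frame"][a:b,d:e,::-1],None,fx=4,fy=4,interpolation=cv2.INTER_CUBIC))
a=cv2.imread("pics/g1top.png");b=cv2.imread("pics/g1scene.png");b=cv2.resize(b,(int(b.shape[1]*.6),int(b.shape[0]*.6)));a=cv2.resize(a,(int(a.shape[1]*.55),int(a.shape[0]*.55)))
h=max(a.shape[0],b.shape[0]);f=lambda i:cv2.copyMakeBorder(i,0,h-i.shape[0],0,0,0)
cv2.imwrite("pics/g1.png",cv2.hconcat([f(a),f(b)]))
```

```text
(no output)
```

View pics/g1.png

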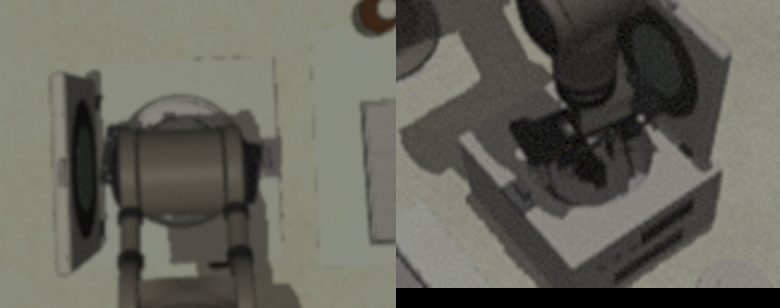

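The arm is centred over the rotor, and the gripper body is clear of the lid (left) and the latch. Next I lower it and grip the bar.

Call:
play_rows --rows '[[[0,0,-0.3],[0,0,0]],[[0,0,0],[0,0,0]]]'

```text
time: 6.02
tool_pos: [468.0, 107.8, 108.1]
tcp_rot: [3.141, 0.001, -0.109]
contact_force: [-0.5, -0.3, 0.3]
grip_width: 59.0
finger_force: 0.0
```

Call:
play_rows --rows '[[[0,0,0],[0,0,0]],[[0,0,0],[0,0,0]],[[0,0,0],[0,0,0]],[[0,0,0],[0,0,0]],[[0,0,0],[0,0,0]],[[0,0,0],[0,0,0]]]' --hand -1

```text
time: 6.78
tool_pos: [468.6, 107.9, 108.8]
tcp_rot: [-3.142, -0.0, -0.109]
contact_force: [-0.9, 0.7, -0.6]
grip_width: 16.0
finger_force: 30.0
```

Call:
play_rows --rows '[[[0,0,0],[0,0,0.7]],[[0,0,0],[0,0,0.7]],[[0,0,0],[0,0,0.7]],[[0,0,0],[0,0,0.7]],[[0,0,0],[0,0,0.7]],[[0,0,0],[0,0,0.7]],[[0,0,0],[0,0,0.7]],[[0,0,0],[0,0,0.7]]]'

```text
time: 7.78
tool_pos: [468.6, 107.8, 108.8]
tcp_rot: [3.141, -0.0, 0.675]
contact_force: [-0.1, -0.3, 1.5]
grip_width: 15.6
finger_force: 30.0
```

```bash
python3 -c "
from h import *
o=get_obs();print({k:np.round(v,3).tolist() for k,v in o.items()})"
```

```text
{'time': 7.775, 'joint_positions': [0.067, 0.42, 1.822, -0.0, 0.9, 0.962], 'dq': [-0.001, 0.001, 0.003, 0.0, 0.0, -0.775], 'tau': [0.091, -41.347, -18.752, 0.001, -0.051, 0.96], 'tool_pos': [468.562, 107.787, 108.775], 'tcp_rot': [3.141, -0.0, 0.675], 'contact_force': [-0.142, -0.268, 1.543], 'moment': [-0.029, 0.127, -0.113], 'finger_force': 29.999, 'grip_width': 15.609}
```

Call:
play_rows --rows '[[[0,0,0],[0,0,0.7]],[[0,0,0],[0,0,0.7]],[[0,0,0],[0,0,0.7]],[[0,0,0],[0,0,0.7]],[[0,0,0],[0,0,0.7]],[[0,0,0],[0,0,0.7]],[[0,0,0],[0,0,0.7]],[[0,0,0],[0,0,0.7]]]'

```text
time: 8.78
tool_pos: [468.6, 107.8, 108.8]
tcp_rot: [3.141, -0.0, 1.457]
contact_force: [-0.5, 0.0, 0.3]
grip_width: 16.1
finger_force: 30.0
```

```bash
python3 -c "
from h import *
o=get_obs();print(o['moment'],o['tau'][5],o['tcp_rot'])
c=capture('scene')
m=trace('cover_bar','scene')
print([(r['p'],r['mask'].sum()) for r in m])"
```

```text
[-0.0886784   0.01040716 -0.01535244] 0.9595845267176628 [ 3.14135456e+00 -3.07078275e-05  1.45744035e+00]
[(0.55, np.int64(340))]
```

Call:
play_rows --rows '[[[0,0,0],[0,0,0.5]],[[0,0,0],[0,0,0.5]],[[0,0,0],[0,0,0.5]],[[0,0,0],[0,0,0.5]]]'

```text
time: 9.38
tool_pos: [468.6, 107.8, 108.8]
tcp_rot: [3.141, 0.0, 1.733]
contact_force: [-0.7, 0.2, 0.0]
grip_width: 15.8
finger_force: 30.0
```

```bash
python3 -c "
from h import *
o=get_obs();print(o['moment'],o['tau'][5],o['tcp_rot'])"
```

```text
[-0.06160482  0.01294282 -0.06588471] 0.6600913591682911 [3.14137312e+00 2.92928580e-05 1.73333614e+00]
```

Call:
play_rows --rows '[[[0,0,0],[0,0,0.5]],[[0,0,0],[0,0,0.5]]]'

```text
time: 9.62
tool_pos: [468.6, 107.8, 108.8]
tcp_rot: [3.141, 0.0, 1.873]
contact_force: [-0.4, 0.4, 0.6]
grip_width: 16.0
finger_force: 30.0
```

```bash
python3 -c "
from h import *
o=get_obs();print(o['moment'],o['tau'][5],o['tcp_rot'])"
```

```text
[-0.13266732  0.05121431 -0.08866179] 0.6601922772824764 [3.14142155e+00 3.84077426e-05 1.87299184e+00]
```

Call:
play_rows --rows '[[[0,0,0],[0,0,0.5]],[[0,0,0],[0,0,0.5]]]'

```text
time: 9.88
tool_pos: [468.6, 107.8, 108.8]
tcp_rot: [3.141, 0.0, 2.013]
contact_force: [0.3, 0.4, 0.5]
grip_width: 15.4
finger_force: 30.0
```

```bash
python3 -c "
from h import *
o=get_obs();print(o['moment'],o['tau'][5],o['tcp_rot'])"
```

```text
[-0.05293867  0.04645653 -0.06761818] 0.6602510623633862 [3.14140496e+00 6.67421387e-05 2.01259323e+00]
```

Call:
play_rows --rows '[[[0,0,0],[0,0,0.5]],[[0,0,0],[0,0,0.5]]]'

```text
time: 10.12
tool_pos: [468.6, 107.8, 108.8]
tcp_rot: [3.141, 0.0, 2.152]
contact_force: [0.4, 0.8, 1.3]
grip_width: 16.0
finger_force: 30.0
```

```bash
python3 -c "
from h import *
o=get_obs();print(o['moment'],o['tau'][5],o['tcp_rot'])"
```

```text
[-0.04007362  0.01238394 -0.0831871 ] 0.659990943968296 [3.14143197e+00 4.20038526e-05 2.15219739e+00]
```

Call:
play_rows --rows '[[[0,0,0],[0,0,0.4]],[[0,0,0],[0,0,0.1]]]'

```text
time: 10.38
tool_pos: [469.3, 108.4, 108.9]
tcp_rot: [3.139, -0.0, 2.219]
contact_force: [3.8, 5.3, -1.4]
grip_width: 16.1
finger_force: 30.7
```

```bash
python3 -c "
from h import *
o=get_obs();print(o['moment'],o['tau'][5],o['tcp_rot'])"
```

```text
[ 0.66848281 -0.4571646  -0.81471087] -0.8474924974143505 [ 3.13929007e+00 -6.62456158e-05  2.21908266e+00]
```

The stop is reached: the moment rose to 0.8 N m at a turn of about 133°. I back off a little and lift.

Call:
play_rows --rows '[[[0,0,0],[0,0,-0.5]],[[0,0,0],[0,0,-0.5]],[[0,0,0.2],[0,0,0]],[[0,0,0.2],[0,0,0]],[[0,0,0.2],[0,0,0]]]'

```text
time: 11.0
tool_pos: [468.4, 107.7, 127.1]
tcp_rot: [-3.141, 0.0, 2.083]
contact_force: [0.4, 0.0, -3.0]
grip_width: 15.8
finger_force: 29.9
```

Call:
play_rows --rows '[[[0,0,0.8],[0,0,0]],[[0,0,1],[0,0,0]],[[0,0,1],[0,0,0]],[[0,0,0.6],[0,0,0]],[[0,0,0],[0,0,0]]]'

```text
time: 11.62
tool_pos: [469.1, 107.8, 230.1]
tcp_rot: [3.139, 0.001, 2.083]
contact_force: [0.8, -0.2, -2.7]
grip_width: 15.5
finger_force: 29.9
```

Run:
```python
from h import *
for n in("top","scene"):
    c=capture(n)
    for r in trace("tray",n)[:1]:
        P=np.array([onz(c,p,25)[:2] for p in np.argwhere(r["mask"])],np.float32);print(r["p"],cv2.minAreaRect(P))
    print([onz(c,r["at"],0) for r in pinpoint("tray",n)[:1]])
```

```text
0.68 ((463.4189453125, -250.68243408203125), (202.62843322753906, 204.27883911132812), 4.617810249328613)
[array([ 471.66813912, -250.71737611,    0.        ])]
0.95 ((465.59814453125, -250.72250366210938), (216.28639221191406, 204.49545288085938), 4.8514814376831055)
[array([ 462.3568709 , -261.82483296,    0.        ])]
```

Call:
play_rows --rows '[[[0,-0.6,0],[0,0,0]],[[0,-1,0],[0,0,0]],[[0,-1,0],[0,0,0]],[[0,-1,0],[0,0,0]],[[0,-1,0],[0,0,0]],[[0,-1,0],[0,0,0]],[[0,-1,0],[0,0,0]],[[0,-1,0],[0,0,0]],[[-0.1,-1,0],[0,0,0]],[[0,-1,0],[0,0,0]],[[0,-1,0],[0,0,0]],[[0,-1,0],[0,0,0]]]'

```text
time: 13.42
tool_pos: [465.3, -241.1, 228.1]
tcp_rot: [-3.141, -0.001, 2.083]
contact_force: [0.3, 0.2, -2.3]
grip_width: 16.2
finger_force: 29.9
```

Call:
play_rows --rows '[[[0,-0.35,-0.6],[0,0,0]],[[0,0,-1],[0,0,0]],[[0,0,-1],[0,0,0]],[[0,0,-1],[0,0,0]],[[0,0,-1],[0,0,0]],[[0,0,-0.8],[0,0,0]],[[0,0,-0.6],[0,0,0]],[[0,0,0],[0,0,0]]]'

```text
time: 14.42
tool_pos: [464.5, -250.0, 47.1]
tcp_rot: [-3.14, -0.004, 2.083]
contact_force: [0.3, -0.5, -2.3]
grip_width: 15.9
finger_force: 29.9
```

Call:
play_rows --rows '[[[0,0,-0.3],[0,0,0]],[[0,0,-0.14],[0,0,0]],[[0,0,0],[0,0,0]]]'

```text
time: 14.8
tool_pos: [465.5, -250.6, 35.5]
tcp_rot: [3.142, -0.0, 2.083]
contact_force: [-0.4, -0.0, -2.9]
grip_width: 15.6
finger_force: 29.9
```

Call:
play_rows --rows '[[[0,0,-0.1],[0,0,0]],[[0,0,0],[0,0,0]]]'

```text
time: 15.05
tool_pos: [465.5, -250.6, 32.5]
tcp_rot: [3.142, -0.0, 2.083]
contact_force: [0.2, 0.1, -2.8]
grip_width: 15.9
finger_force: 29.9
```

Call:
play_rows --rows '[[[0,0,-0.05],[0,0,0]],[[0,0,0],[0,0,0]]]'

```text
time: 15.3
tool_pos: [465.5, -250.6, 31.0]
tcp_rot: [3.142, -0.0, 2.083]
contact_force: [-0.0, -0.9, -3.0]
grip_width: 16.1
finger_force: 29.9
```

Call:
play_rows --rows '[[[0,0,-0.05],[0,0,0]],[[0,0,0],[0,0,0]]]'

```text
time: 15.55
tool_pos: [465.6, -250.8, 29.8]
tcp_rot: [3.141, 0.0, 2.083]
contact_force: [-0.3, 0.2, -0.0]
grip_width: 15.8
finger_force: 29.9
```

Call:
play_rows --rows '[[[0,0,-0.03],[0,0,0]],[[0,0,0],[0,0,0]]]'

```text
time: 15.8
tool_pos: [465.6, -250.8, 29.8]
tcp_rot: [3.141, 0.001, 2.083]
contact_force: [-3.4, 1.2, 9.1]
grip_width: 16.1
finger_force: 29.9
```

Call:
play_rows --rows '[[[0,0,0],[0,0,0]],[[0,0,0],[0,0,0]],[[0,0,0],[0,0,0]],[[0,0,0],[0,0,0]],[[0,0,0.4],[0,0,0]],[[0,0,1],[0,0,0]],[[0,0,1],[0,0,0]],[[0,0,1],[0,0,0]],[[0,0,1],[0,0,0]],[[0,0,1],[0,0,0]],[[0,0,1],[0,0,0]],[[0,0,1],[0,0,0]]]' --hand 0.1

```text
time: 17.3
tool_pos: [465.3, -250.5, 252.6]
tcp_rot: [3.141, 0.001, 2.083]
contact_force: [-0.2, -0.1, -0.1]
grip_width: 50.2
finger_force: 0.0
```

Run:
```python
from h import *
for n in("top","scene"):
    c=capture(n);save(c,n+"2.png")
    for q,z in(("cover",4),("cover_bar",31),("lid_hinge",132),("lid_edge",317)):print(n,q,[(r["p"],np.round(onz(c,r["at"],z),1)) for r in pinpoint(q,n)[:1]])
    for r in trace("lid",n)[:1]:
        ys,xs=np.nonzero(r["mask"]);print(r["p"],cv2.boxPoints(cv2.minAreaRect(np.c_[xs,ys].astype(np.float32))).round(1).tolist())
        hull=cv2.approxPolyDP(cv2.convexHull(np.c_[xs,ys].astype(np.int32)),3,True).reshape(-1,2);print(hull.tolist(),[np.round(onz(c,(b,a),337)[:2]).tolist() for a,b in hull])
a=cv2.imread("pics/scene2.png")[60:300,140:400];cv2.imwrite("pics/s2c.png",cv2.resize(a,None,fx=2.4,fy=2.4,interpolation=cv2.INTER_CUBIC))
```

```text
top cover [(0.95, array([ 460.7, -254.2,    4. ]))]
top cover_bar [(0.91, array([ 465.8, -252.2,   31. ]))]
top lid_hinge [(0.74, array([471.6, 211.1, 132. ]))]
top lid_edge [(0.69, array([459.8, 234.6, 317. ]))]
0.59 [[251.89999389648438, 203.10000610351562], [272.5, 202.39999389648438], [275.6000061035156, 293.5], [255.0, 294.20001220703125]]
[[261, 294], [255, 292], [254, 203], [272, 207], [275, 283]] [[354.0, 225.0], [359.0, 239.0], [569.0, 248.0], [560.0, 205.0], [381.0, 193.0]]
scene cover [(0.63, array([ 464.1, -246.3,    4. ]))]
scene cover_bar [(0.74, array([ 470.1, -243.4,   31. ]))]
scene lid_hinge [(0.94, array([462.1, 214.1, 132. ]))]
scene lid_edge [(0.74, array([465. , 235.5, 317. ]))]
0.83 [[283.70001220703125, 106.4000015258789], [313.1000061035156, 75.80000305175781], [376.8999938964844, 137.0], [347.5, 167.60000610351562]]
[[349, 166], [306, 126], [310, 79], [316, 80], [359, 121]] [[678.0, 134.0], [499.0, 117.0], [352.0, 230.0], [366.0, 242.0], [568.0, 251.0]]
```

View pics/s2c.png

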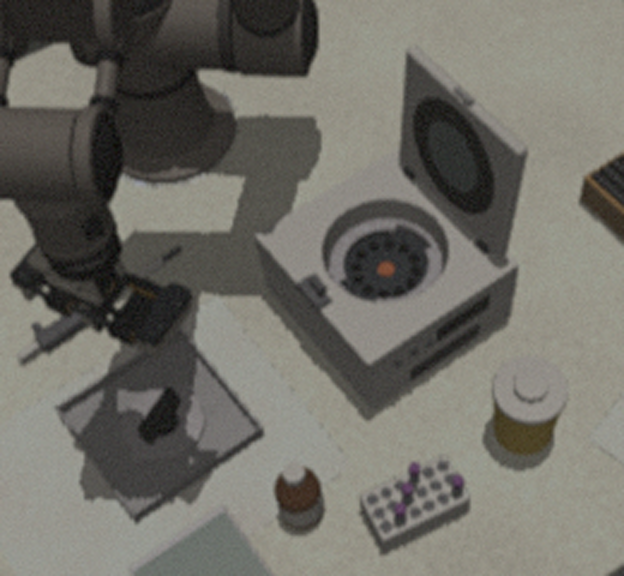

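The cover lies flat in the tray at about (465, −252), and the lid is upright with its outer face at y ≈ 235. I go over the lid and behind it.

Call:
play_rows --rows '[[[0,0,1],[0,0,-0.6]],[[0,0.3,1],[0,0,-0.6]],[[0,1,1],[0,0,-0.6]],[[0,1,1],[0,0,-0.6]],[[0,1,0.5],[0,0,-0.6]],[[0,1,0],[0,0,-0.6]],[[0,1,0],[0,0,0]],[[0,1,0],[0,0,0]],[[0,1,0],[0,0,0]],[[0,1,0],[0,0,0]],[[0,1,0],[0,0,0]],[[0,1,0],[0,0,0]]]' --hand -1

```text
time: 19.4
tool_pos: [465.4, 59.3, 385.5]
tcp_rot: [-3.141, 0.0, 1.58]
contact_force: [-0.4, -0.5, -0.2]
grip_width: 0.6
finger_force: 0.0
```

Call:
play_rows --rows '[[[0,1,0],[0,0,0]],[[0,1,0],[0,0,0]],[[0,1,0],[0,0,0]],[[0,1,0],[0,0,0]],[[0,1,0],[0,0,0]],[[0,1,0],[0,0,0]],[[0,1,0],[0,0,0]],[[0,0.6,0],[0,0,0]],[[0,0,0],[0,0,0]]]'

```text
time: 20.52
tool_pos: [465.4, 286.9, 385.2]
tcp_rot: [-3.141, 0.0, 1.582]
contact_force: [0.1, -0.2, -0.0]
grip_width: 0.6
finger_force: 0.0
```

Call:
play_rows --rows '[[[0,0,-1],[0,0,0]],[[0,0,-1],[0,0,0]],[[0,0,-0.47],[0,0,0]],[[0,-0.7,0],[0,0,0]],[[0,-0.5,0],[0,0,0]],[[0,-0.5,0],[0,0,0]],[[0,-0.5,0],[0,0,0]],[[0,-0.5,0],[0,0,0]]]'

```text
time: 21.52
tool_pos: [465.7, 204.3, 311.8]
tcp_rot: [3.141, -0.0, 1.58]
contact_force: [1.5, 3.6, -0.6]
grip_width: 0.7
finger_force: 1.5
```

Run:
```python
from h import *
c=capture("scene");a=c["frame"][60:220,220:400,::-1];cv2.imwrite("pics/s3c.png",cv2.resize(a,None,fx=3.5,fy=3.5,interpolation=cv2.INTER_CUBIC))
print(get_obs()["tool_pos"],get_obs()["contact_force"])
```

```text
[465.46167741 202.81091826 311.59966082] [1.76504262 0.78945028 0.77309321]
```

View pics/s3c.png

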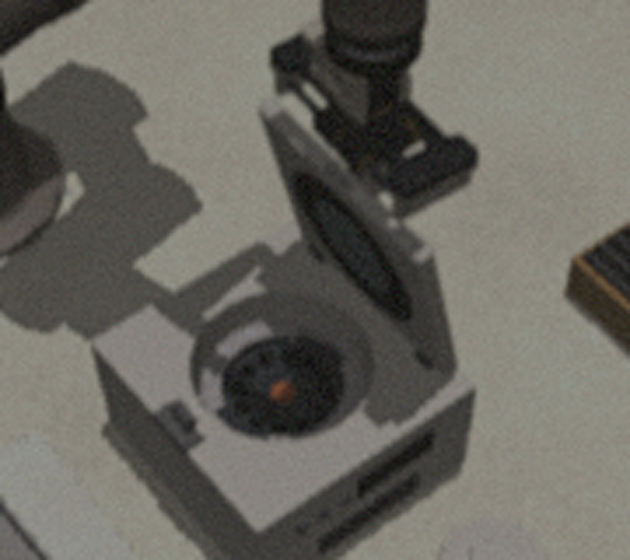

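The lid is tilting inwards with the fingers behind it. I follow the arc.

Call:
play_rows --rows '[[[0,-0.75,-0.15],[0,0,0]],[[0,-0.75,-0.25],[0,0,0]],[[0,-0.62,-0.38],[0,0,0]],[[0,-0.62,-0.38],[0,0,0]],[[0,-0.5,-0.52],[0,0,0]],[[0,-0.5,-0.52],[0,0,0]],[[0,0,0],[0,0,0]]]'

```text
time: 22.45
tool_pos: [464.4, 92.0, 244.4]
tcp_rot: [-3.138, 0.001, 1.578]
contact_force: [-0.0, 0.1, -0.2]
grip_width: 0.8
finger_force: 0.0
```

Call:
play_rows --rows '[[[0,-0.35,-0.63],[0,0,0]],[[0,-0.35,-0.63],[0,0,0]],[[0,-0.2,-0.4],[0,0,0]],[[0,-0.1,-0.3],[0,0,0]],[[0,0,0],[0,0,0]]]'

```text
time: 23.08
tool_pos: [465.2, 63.1, 186.4]
tcp_rot: [-3.14, 0.0, 1.58]
contact_force: [1.2, -1.1, -0.2]
grip_width: 0.7
finger_force: 0.0
```

Call:
play_rows --rows '[[[0,-0.4,0.25],[0,0,0]],[[0,-0.4,0],[0,0,0]],[[0,0,-0.4],[0,0,0]],[[0,0,-0.3],[0,0,0]],[[0,0,0],[0,0,0]]]'

```text
time: 23.7
tool_pos: [465.2, 39.0, 172.4]
tcp_rot: [-3.14, -0.0, 1.58]
contact_force: [0.1, 0.4, -0.4]
grip_width: 0.3
finger_force: 0.0
```

Call:
play_rows --rows '[[[0,0,-0.15],[0,0,0]],[[0,0,-0.1],[0,0,0]],[[0,0,-0.05],[0,0,0]],[[0,0,0],[0,0,0]]]'

```text
time: 24.2
tool_pos: [465.3, 39.4, 164.2]
tcp_rot: [-3.141, -0.0, 1.58]
contact_force: [-1.2, -0.1, 3.2]
grip_width: 0.4
finger_force: 1.7
```

Call:
play_rows --rows '[[[0,0,-0.03],[0,0,0]],[[0,0,-0.03],[0,0,0]],[[0,0,0],[0,0,0]],[[0,0,0],[0,0,0]]]'

```text
time: 24.7
tool_pos: [465.3, 39.4, 163.9]
tcp_rot: [3.141, -0.0, 1.58]
contact_force: [-6.2, -0.2, 17.9]
grip_width: 0.7
finger_force: 8.9
```

Call:
play_rows --rows '[[[0,0,0.1],[0,0,0]],[[0,0,1],[0,0,0]],[[0,0,1],[0,0,0]],[[0,0,1],[0,0,0]],[[-1,0,1],[0,0,0]],[[-1,0,1],[0,0,0]],[[-1,0,0],[0,0,0]],[[-1,0,0],[0,0,0]],[[0,0,0],[0,0,0]]]'

```text
time: 25.82
tool_pos: [344.3, 39.4, 315.5]
tcp_rot: [3.141, -0.0, 1.58]
contact_force: [1.3, -0.2, -0.2]
grip_width: 0.8
finger_force: 0.0
```

Run:
```python
from h import *
for n in("scene","top"):
    c=capture(n)
    for q,z in(("lid_edge",150),("lid_hinge",132),("cover",4),("cover_bar",31)):print(n,q,[(r["p"],np.round(onz(c,r["at"],z),1)) for r in pinpoint(q,n)[:1]])
    if n=="scene":cv2.imwrite("pics/s4.png",cv2.resize(c["frame"][60:300,140:400,::-1],None,fx=2.4,fy=2.4,interpolation=cv2.INTER_CUBIC))
```

```text
scene lid_edge [(0.93, array([479.9,  29.3, 150. ]))]
scene lid_hinge [(0.74, array([456.4, 202.1, 132. ]))]
scene cover [(0.96, array([ 449.8, -233.1,    4. ]))]
scene cover_bar [(0.87, array([ 470.9, -238.5,   31. ]))]
top lid_edge [(0.9, array([479. ,  21.8, 150. ]))]
top lid_hinge [(0.7, array([463.8, 209.2, 132. ]))]
top cover [(0.56, array([ 458.4, -248.2,    4. ]))]
top cover_bar [(0.96, array([ 475.2, -250. ,   31. ]))]
```

View pics/s4.png

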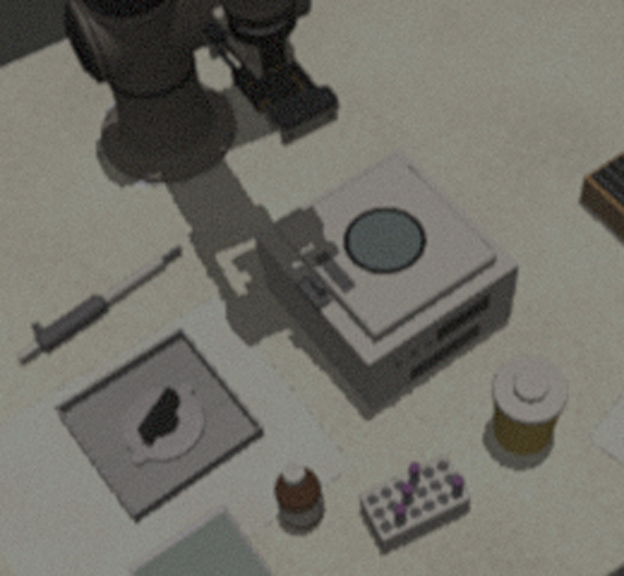

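The lid is shut, the cover lies in the tray, the bystanders are in place, and the arm is clear of everything.

```bash
python3 -c "
from plant import bot
print(bot.close_job())"
```

```text
the job is handed in; nothing more can be done
None
```

I unlocked the cover, set it flat in the tray and pressed the lid shut, then handed the job in at about 26 s. The last picture shows the lid down and the other things in place. The hand-in did not report a verdict.

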